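# Gauge two clay net weights

### The arm

A 6-joint arm with a two-finger parallel gripper is mounted at the origin on the work surface. World frame = base frame: x ahead of the robot, y to its left, z up, the work surface at z = 0. Lengths are in m, angles in rad, forces in N, time in s.
With the tool pointing down it reaches from about 0.25 to 0.85 m from the base axis. Payload 12.5 kg.
Tool frame: the origin (TCP) lies at the very end of the fingers, on their centre line; the grasp point (between the pads) lies 19 mm behind it; z points along the fingers, y is the line along which they close (so a half turn about z gives the same grasp; the last joint's range is limited). The gripper opens to 93 mm and grips with 3 to 60 N. Pads are 15 mm wide; open, the fingers measure 128 mm over their backs; the gripper's body (75 mm by 188 mm) begins 65 mm behind the grasp point.
Start: joints at [-1.347, 0.351, 1.652, -0, 1.139, -0.085], TCP at [0.167, -0.524, 0.18] pointing down, gripper open.
Joint ranges: [-2.75, 2.75], [-0.79, 2.1], [0.01, 2.65], [-1.57, 4.71], [0.07, 3.14], [-2.87, 2.87]. Speed limits (rad/s): [2.22, 2.22, 2.79, 3.14, 3.14, 3.14].

### API

Orientations are given as a unit quaternion [x, y, z, w].
In Python, from rig import arm, viewer gives the robot as it stands. The module is installed in compiled form; this text tells all that it offers.
- The arm moves only by the shell command python3 -m creep 'ROWS' [FORCE]. ROWS is JSON, a list that holds one entry, the list of rows, each a list of 5 numbers: the opening, from 0 (shut) to 1 (fully open), then the shift along the tool's x, y, z in mm, then the turn about the tool's z in degrees. In form: [[[fingers, tx, ty, tz, roll], ...]]. A call has 1 to 12 rows; each row is the pose to reach, as a shift and turn from the pose commanded when the call began, along the tool's axes at that moment; what a row does not reach only later rows make up. A row lasts 1/12 s, in which the tool goes at most 41.7 mm and 7.16 degrees, less where a joint would pass 70% of its speed; a pose out of reach is approached as far as the arm can. A call with a gripper value outside its range is refused whole. The fingers move at their own pace and stop on an object; FORCE is the grip in N (left out, the last holds). Time passes only in rows, so rows that repeat a pose let the fingers close. It gives the time, the measured TCP pose, the force, the opening and the grip force at its end, in the units of the state.
- arm.get_obs(): the state, without advancing time (a new reading comes with each control period).
- viewer.grab_frame(name): name is "scene" or "top" or "wrist"; returns a dict with "frame" (420x560x3 uint8, red, green, blue), "depth" (420x560 float32, m along the optical axis (not along the pixel's ray), 0 where there is no reading), "fx", "fy", "cx", "cy" (pixels), "R" (3x3) and "t" (3): a world point X has camera coordinates R X + t; the wrist camera has in their place "tool_from_camera" (4x4, takes a point from camera to tool coordinates, whose origin is the TCP and whose axes are the flange's). Camera axes: x right, y down, z forward; pixel columns grow to the right and rows downward; lengths in m; the calibration is good to about 2 mm. The wrist camera is an equidistant fisheye: a pixel r from the principal point sees the ray r / f radians off the axis. A picture is of the moment at which its call begins: read the wrist's pose just before it.
- arm.hand_in(): hands the job in; it is judged then, once.
The state is a dict: "clock": time; "joints": joint angles; "joint_vel": joint speeds; "effort": joint torques, N m; "eef_pos": TCP position; "tcp_rot": TCP orientation; "ft_force": force on the tool from outside, world axes, zero at the start; "wrist_torque": the same for the moment, N m; "finger_gap": opening from 0.0 (shut) to 1.0 (fully open); "gripper_force": force on a finger pad.
Only numpy, scipy, OpenCV 4.12 (cv2) and the standard library are available. Lean on these libraries where they do the work, as an engineer would, in place of code of your own. Each camera call takes 0.05 s, during which the arm holds its last target. There are 200 camera calls.

### The job

Sort the two ring-shaped fired-clay net weights with the gauge pin. The one whose hole is wide enough for the pin goes over it and all the way down, resting flat on the gauge's base plate, and is left there; the one whose hole is too small for the pin goes into the white finds tray.

Things in the scene. Friction and masses are not known exactly. Their poses are not given: they have to be found in the camera images.
- weight_wide: Loose fired-clay (terracotta) net weight: a plain upright ring, outside diameter 58 mm, height 44 mm, with a through hole of 34 mm diameter (wall 12 mm), about 150 g; it stands on the table on one flat face, hole upright. Origin: centre of its underside; z up along the hole.
- weight_narrow: Loose fired-clay net weight of the same clay, outside diameter 58 mm and height 44 mm, but with a through hole of only 12 mm diameter, too small for the pin; about 200 g; it stands on the table on one flat face, hole upright. Origin: centre of its underside; z up along the hole.
- gauge: Fixed fit gauge: a square aluminium base plate 100 x 100 mm, 12 mm thick, with one upright round steel pin in its middle. The pin is 18 mm in diameter, its top 13 mm tapering to 6 mm; its tip is 70 mm above the table. Origin: on the pin's axis at table height (underside of the plate); z up along the pin, x and y along the plate's edges.
- tray: Fixed open white plastic finds tray, outside 170 mm (its x) by 200 mm (its y), 45 mm high, walls and floor 5 mm thick, empty. Origin: centre of its underside, at table height; z up.
There are look-alikes about, which are no part of the job. Of the things that look like the gauge, take the one that is nearest to the robot's base at the start.

How it is judged:
At the end, for the whole second after the job is handed in: The wide-holed weight is at rest over the gauge pin: within 12 mm of its axis, underside within 4 mm of the base plate, upright within 10 degrees. The narrow-holed weight is at rest inside the tray: its origin within the inner walls and under 55 mm above the table (horizontal distance between weight_wide and gauge below 0.012 m and z of weight_wide in the frame of gauge below 0.016 m and angle between weight_wide's own z axis and vertical below 0.17 rad and linear speed of each of weight_wide, weight_narrow below 0.02 m/s and x of weight_narrow in the frame of tray between -0.078 and 0.078 m and y of weight_narrow in the frame of tray between -0.093 and 0.093 m and z of weight_narrow in the frame of tray below 0.055 m); the robot touches nothing.
It also fails if it takes over 58 s, if anything falls off the work surface, if the arm or the gripper's body presses on something with over 40 N, if the wrist force passes 120 N, or if a joint passes its speed limit or range.

## Working session

There is one attempt and no reset: what is moved stays moved. The work goes in short steps, Python scripts to look and compute and a shell command to move; the robot and the scene stay as the last step left them, time stands still between calls to the robot, and variables do not carry over. Pictures are saved under pics/ and viewed, at most 10 in all, crops included, and the job is handed in when it is done.

```bash
mkdir -p pics; python3 - <<'E'
from rig import arm, viewer
import cv2,numpy as np
o=arm.get_obs();print(o['clock'],o['eef_pos'],o['tcp_rot'],o['finger_gap'])
for n in ("top","scene"):
    f=viewer.grab_frame(n);np.savez(n+".npz",**f)
    cv2.imwrite(f"pics/{n}0.png",f["frame"][:,:,::-1]);print(n,f['fx'],f['cx'],f['cy'],f['R'],f['t'])
E
```

```text
0.0 [ 0.16707902 -0.52360591  0.17960297] [ 9.88104512e-01  1.53782752e-01 -4.85235381e-05 -5.79472463e-04] 1.0008022760016568
top 478.31236795040763 284.71901942360165 205.16063370702835 [[-0.01428018 -0.9994854   0.02872297]
 [-0.99935954  0.01332396 -0.03321112]
 [ 0.03281133 -0.02917884 -0.99903554]] [-0.14645874  0.58841146  1.03670382]
scene 403.84586445493363 275.25513031220805 210.27090673795703 [[-0.10637926  0.99418296 -0.01684323]
 [ 0.70929071  0.0640021  -0.70200457]
 [-0.69684298 -0.08662547 -0.71197324]] [ 0.19035931 -0.38958721  1.30245071]
```

View pics/top0.png

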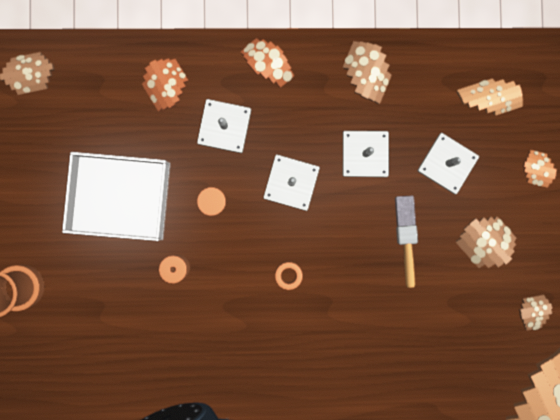

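View pics/scene0.png

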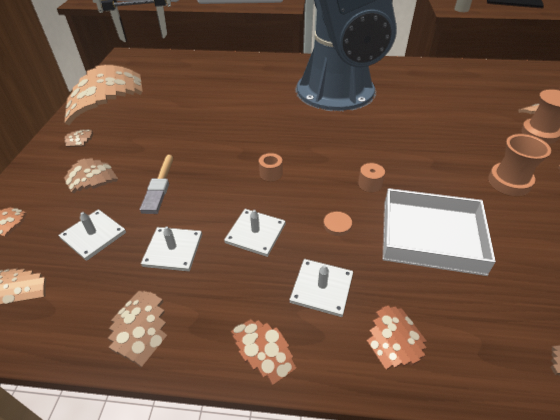

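The top view shows the wide ring at (289,276), the narrow one at (173,269), the tray around (117,196) and gauge candidates at (292,182), (224,125), (366,153) and (449,162). The scene view confirms these, and that the disc at (211,201) is flat.

```bash
cat > h.py <<'E'
import numpy as np,cv2
def cast(f,u,v,z):
    d=f['R'].T@np.array([(u-f['cx'])/f['fx'],(v-f['cy'])/f['fy'],1.]);c=-f['R'].T@f['t']
    return c+d*(z-c[2])/d[2]
E
python3 - <<'E'
from h import *
f=dict(np.load('top.npz'));img=f['frame'];hsv=cv2.cvtColor(img,cv2.COLOR_RGB2HSV)
def rep(m,z,lo,hi,name):
    for c in cv2.findContours(m.astype(np.uint8),cv2.RETR_EXTERNAL,cv2.CHAIN_APPROX_NONE)[0]:
        if lo<cv2.contourArea(c)<hi:
            (u,v),(w,h),a=cv2.minAreaRect(c);p=cast(f,u,v,z)
            print(name,round(u),round(v),round(w),round(h),round(a),p.round(4),'r',round(np.hypot(*p[:2]),3))
H,S,V=cv2.split(hsv)
rep((H<16)&(S>100)&(V>170),.044,300,1200,'ring')
w=(S<50)&(V>190);w[:50]=0
rep(w,.012,1200,4000,'gauge');rep(w,.005,5000,20000,'tray')
E
```

```text
ring 19 290 49 38 90 [0.4151 0.4016 0.044 ] r 0.578
ring 289 276 27 26 63 [ 0.4363 -0.1595  0.044 ] r 0.465
ring 172 269 26 27 90 [0.4542 0.0842 0.044 ] r 0.462
ring 211 201 28 28 63 [0.5962 0.0023 0.044 ] r 0.596
ring 540 169 33 32 14 [ 0.6573 -0.7073  0.044 ] r 0.966
ring 490 93 65 29 3 [ 0.822  -0.6029  0.044 ] r 1.019
ring 166 81 48 37 61 [0.8538 0.0953 0.044 ] r 0.859
ring 26 72 27 53 76 [0.8733 0.389  0.044 ] r 0.956
ring 362 66 28 50 32 [ 0.8841 -0.3253  0.044 ] r 0.942
gauge 291 182 45 45 16 [ 0.6368 -0.1695  0.012 ] r 0.659
gauge 448 163 45 44 32 [ 0.6752 -0.5196  0.012 ] r 0.852
gauge 366 153 44 43 90 [ 0.6993 -0.3349  0.012 ] r 0.775
gauge 224 125 45 45 11 [ 0.7633 -0.023   0.012 ] r 0.764
tray 114 196 97 81 5 [0.6117 0.2184 0.005 ] r 0.65
```

```bash
cat >> h.py <<'E'
from scipy.spatial.transform import Rotation as Ro
def delta(o,p):
    return (Ro.from_quat(o['tcp_rot']).as_matrix().T@(np.array(p)-o['eef_pos'])*1000).round(1)
E
python3 - <<'E'
from h import *
from rig import arm
print(delta(arm.get_obs(),[.436,-.160,.14]))
E
```

```text
[ 366.7 -264.7   40. ]
```

```bash
python3 -m creep '[[[1,367,-265,40,0],[1,367,-265,40,0],[1,367,-265,40,0],[1,367,-265,40,0],[1,367,-265,40,0],[1,367,-265,40,0],[1,367,-265,40,0],[1,367,-265,40,0],[1,367,-265,40,0],[1,367,-265,40,0],[1,367,-265,40,0],[1,367,-265,40,0]]]' 20
cat > w.py <<'E'
from h import *
from rig import arm,viewer
import sys
def look(name):
    o=arm.get_obs();f=viewer.grab_frame('wrist')
    if name:cv2.imwrite(f'pics/{name}.png',f['frame'][:,:,::-1])
    return o,f
def wcast(o,f,u,v,z):
    x,y=u-f['cx'],v-f['cy'];r=np.hypot(x,y)+1e-9;t=r/f['fx']
    T=np.array(f['tool_from_camera']);R=Ro.from_quat(o['tcp_rot']).as_matrix()
    d=R@T[:3,:3]@np.array([np.sin(t)*x/r,np.sin(t)*y/r,np.cos(t)]);c=R@T[:3,3]+o['eef_pos']
    return c+d*(z-c[2])/d[2]
def circ(o,f,mask,z,lo=300):
    for c in cv2.findContours(mask.astype(np.uint8),cv2.RETR_EXTERNAL,cv2.CHAIN_APPROX_NONE)[0]:
        if cv2.contourArea(c)<lo: continue
        P=np.array([wcast(o,f,*q[0],z)[:2] for q in c])
        (x,y),r=cv2.minEnclosingCircle(P.astype(np.float32))
        print('area',cv2.contourArea(c),'px',c.mean((0,1)).round(),'centre',round(x,4),round(y,4),'r',round(r,4))
E
python3 - <<'E'
from w import *
o,f=look('w1');print(o['clock'],o['eef_pos'],f['fx'],f['tool_from_camera'])
H,S,V=cv2.split(cv2.cvtColor(f['frame'],cv2.COLOR_RGB2HSV))
circ(o,f,(H<16)&(S>100)&(V>170),.044)
E
```

```text
clock: 1.1
eef_pos: [0.4385, -0.1555, 0.1395]
tcp_rot: [0.988, 0.156, -0.0, -0.001]
ft_force: [-0.4, -0.3, -0.2]
finger_gap: 1.001
gripper_force: 0.0
1.1 [ 0.43849194 -0.15547806  0.13949133] 325.19226210127806 [[-3.50881092e-04 -9.59051127e-01 -2.83232789e-01  7.94962254e-02]
 [ 9.99999275e-01 -1.02504226e-05 -1.20413374e-03  8.94586908e-04]
 [ 1.15192257e-03 -2.83233006e-01  9.59050435e-01 -2.05337543e-01]
 [ 0.00000000e+00  0.00000000e+00  0.00000000e+00  1.00000000e+00]]
area 2476.0 px [286. 205.] centre 0.4349 -0.1589 r 0.0287
area 1583.0 px [ 70. 125.] centre 0.4526 0.0851 r 0.0288
area 1682.5 px [179.  16.] centre 0.5888 -0.0058 r 0.0278
```

View pics/w1.png

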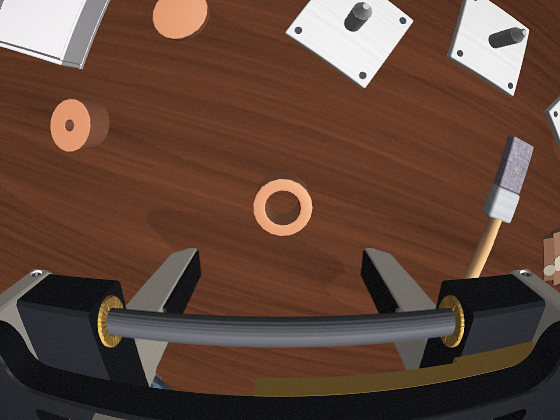

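Wide ring's top face is at (282,207) between the open fingers (185 and 375, ~270); pin of the nearest gauge at (358,17). Ring confirmed at (0.435, -0.159).

```bash
python3 -m creep '[[[1,0,-1,20,0],[1,0,-1,45,0],[1,0,-1,65,0],[1,0,-1,65,0]]]' 20
python3 -c "
from w import *
print(delta(arm.get_obs(),[.435,-.159,.012]))"
```

```text
clock: 1.48
eef_pos: [0.4334, -0.1589, 0.0722]
tcp_rot: [0.988, 0.153, -0.002, -0.002]
ft_force: [-0.3, 0.7, -0.1]
finger_gap: 1.001
gripper_force: 0.0
[ 1.7  0.8 60.2]
```

```bash
python3 -m creep '[[[1,1,0,30,0],[1,1,0,55,0],[1,1,0,62,0],[1,1,0,62,0],[0.4,1,0,62,0],[0.4,1,0,62,0],[0.4,1,0,62,0],[0.4,1,0,62,0],[0.4,1,0,62,0],[0.4,1,0,62,0]]]' 20
```

```text
clock: 2.32
eef_pos: [0.4371, -0.1588, 0.0136]
tcp_rot: [0.988, 0.154, 0.0, 0.0]
ft_force: [-0.1, -0.2, 0.4]
finger_gap: 0.622
gripper_force: 0.0
```

```bash
python3 -m creep '[[[0.4,0,0,0,0],[0.4,0,0,0,0],[0.4,0,0,0,0],[0.4,0,0,0,0],[0.4,0,0,-30,0],[0.4,0,0,-60,0],[0.4,0,0,-90,0],[0.4,0,0,-120,0],[0.4,0,0,-120,0],[0.4,0,0,-120,0]]]' 20
python3 -c "
from w import *
print(delta(arm.get_obs(),[.637,-.1695,.135]))"
```

```text
clock: 3.15
eef_pos: [0.4376, -0.159, 0.1342]
tcp_rot: [0.988, 0.154, 0.001, 0.001]
ft_force: [-0.3, -0.9, 0.3]
finger_gap: 0.399
gripper_force: 0.0
[186.8  70.6  -0.3]
```

The fingers closed past the ring's width; I'll look.

```bash
python3 - <<'E'
from w import *
o,f=look('w2')
H,S,V=cv2.split(cv2.cvtColor(f['frame'],cv2.COLOR_RGB2HSV))
circ(o,f,(H<16)&(S>100)&(V>170),.044)
E
```

```text
area 2582.0 px [281. 206.] centre 0.4349 -0.159 r 0.0287
area 1587.5 px [ 64. 125.] centre 0.4526 0.0851 r 0.0287
area 1598.5 px [174.  15.] centre 0.5885 -0.0062 r 0.0277
```

View pics/w2.png

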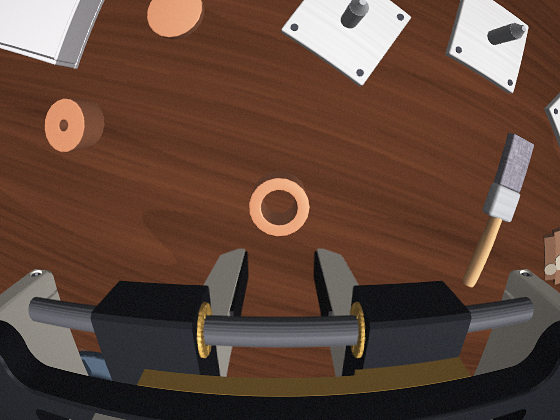

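The ring hasn't moved (still at (279,207)), and the half-closed fingertips are at (235,250) and (325,250), lower than expected. I'll use depth to find where the fingertips really are.

```bash
python3 - <<'E'
from w import *
o,f=look(None);D=f['depth'];T=np.array(f['tool_from_camera']);print(f['cx'],f['cy'],f['fy'])
def pt(u,v):
    x,y=u-f['cx'],v-f['cy'];r=np.hypot(x,y);t=r/f['fx'];z=D[v,u]
    return (T@np.r_[z*np.tan(t)*x/r,z*np.tan(t)*y/r,z,1])[:3].round(4)*1000
for u,v in [(240,254),(243,258),(240,268),(235,285),(228,310),(322,254),(325,258),(325,268),(279,184),(258,207),(300,207),(279,230)]:
    print(u,v,pt(u,v))
R=Ro.from_quat(o['tcp_rot']).as_matrix();print(o['eef_pos'],o['finger_gap'],R.round(3))
p=np.array([pt(279,v) for v in (184,230)]);print((R@p.T/1000).T+o['eef_pos'])
f=viewer.grab_frame('top');cv2.imwrite('pics/top1.png',f['frame'][:,:,::-1]);np.savez('top.npz',**f)
E
```

```text
280.5217939273862 212.50580922662522 325.19226210127806
240 254 [  9.4 -21.  -46.5]
243 258 [  8.2 -19.2 -48.9]
240 268 [  8.6 -19.3 -61.7]
235 285 [  9.3 -19.3 -80.3]
228 310 [   9.6  -19.4 -100.9]
322 254 [  9.2  22.9 -46. ]
325 258 [ 10.   23.7 -53. ]
325 268 [  9.2  22.4 -63.1]
279 184 [20.  -0.9 89.1]
258 207 [ -2.  -20.7  88.9]
300 207 [-2.  18.8 88.9]
279 230 [-24.8  -0.9  88.7]
[ 0.43680447 -0.15865184  0.13290438] 0.40124504425146057 [[ 0.953  0.304  0.   ]
 [ 0.304 -0.953 -0.   ]
 [ 0.     0.    -1.   ]]
[[ 0.4556072  -0.15172758  0.04380819]
 [ 0.41292611 -0.16534269  0.04419928]]
```

View pics/top1.png

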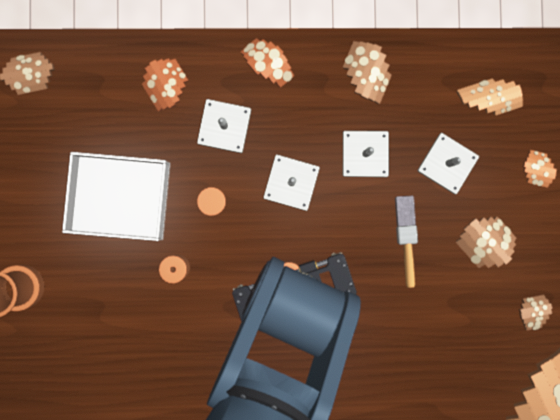

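Depth shows the real fingertips about 42–46 mm behind the reported TCP, so at the reported 13 mm they were above the ring. I'll profile a finger and the body in tool z.

```bash
python3 - <<'E'
from w import *
o,f=look(None);D=f['depth'];T=np.array(f['tool_from_camera'])
v,u=np.mgrid[0:420,0:560];x=u-f['cx'];y=v-f['cy'];r=np.hypot(x,y)+1e-9;t=r/f['fx']
P=np.stack([D*np.tan(t)*x/r,D*np.tan(t)*y/r,D],-1)@T[:3,:3].T+T[:3,3]
P=P*1000
for uu in (236,240,243,320,324):print(uu,[tuple(P[k,uu].round().astype(int)) for k in range(246,262,2)])
for uu in (110,150,280,400):print(uu,[tuple(P[k,uu].round().astype(int)) for k in range(275,400,12)])
m=(P[...,2]<20)&(D>0)
q=P[m]; 
for lo in range(-160,20,10):
    s=q[(q[:,2]>=lo)&(q[:,2]<lo+10)]
    if len(s):print(lo,len(s),s.min(0).round(),s.max(0).round())
E
```

```text
236 [(np.int64(-59), np.int64(-50), np.int64(131)), (np.int64(-62), np.int64(-50), np.int64(131)), (np.int64(9), np.int64(-24), np.int64(-40)), (np.int64(9), np.int64(-24), np.int64(-44)), (np.int64(9), np.int64(-23), np.int64(-45)), (np.int64(10), np.int64(-23), np.int64(-51)), (np.int64(10), np.int64(-22), np.int64(-53)), (np.int64(10), np.int64(-22), np.int64(-55))]
240 [(np.int64(-59), np.int64(-45), np.int64(132)), (np.int64(-62), np.int64(-45), np.int64(132)), (np.int64(10), np.int64(-22), np.int64(-42)), (np.int64(9), np.int64(-21), np.int64(-43)), (np.int64(10), np.int64(-21), np.int64(-47)), (np.int64(9), np.int64(-21), np.int64(-47)), (np.int64(10), np.int64(-20), np.int64(-53)), (np.int64(10), np.int64(-20), np.int64(-56))]
243 [(np.int64(-59), np.int64(-42), np.int64(132)), (np.int64(-62), np.int64(-42), np.int64(131)), (np.int64(10), np.int64(-20), np.int64(-42)), (np.int64(9), np.int64(-20), np.int64(-44)), (np.int64(9), np.int64(-20), np.int64(-45)), (np.int64(8), np.int64(-20), np.int64(-46)), (np.int64(8), np.int64(-19), np.int64(-48)), (np.int64(8), np.int64(-19), n
[... 2707 characters left out ...]
64(-149)), (np.int64(23), np.int64(29), np.int64(-154)), (np.int64(23), np.int64(28), np.int64(-158))]
-160 12544 [  -0.  -78. -160.] [  37.   80. -150.]
-150 22536 [ -18.  -86. -150.] [  38.   86. -140.]
-140 11019 [  -6.  -85. -140.] [  37.   87. -130.]
-130 2898 [ -14.  -85. -130.] [  37.   86. -120.]
-120 286 [  -9.  -20. -120.] [   8.   21. -110.]
-110 319 [  -9.  -26. -110.] [  11.   27. -100.]
-100 792 [  -0.  -28. -100.] [ 11.  30. -90.]
-90 828 [ -6. -33. -90.] [ 11.  35. -80.]
-80 868 [ -7. -33. -80.] [ 11.  35. -70.]
-70 737 [ -7. -33. -70.] [ 10.  34. -60.]
-60 578 [ -7. -33. -60.] [ 10.  34. -50.]
-50 385 [ -7. -32. -50.] [ 11.  33. -40.]
-40 25 [ -0. -23. -40.] [  9.  25. -38.]
```

The whole gripper sits 40 mm behind the reported TCP (tips at tool z −40, body from −125). So I take tip height = reported z + 0.040 and aim for a reported z of about −0.028.

```bash
python3 -m creep '[[[1,-3,-1,0,0],[1,-3,-1,10,0],[1,-3,-1,25,0],[1,-3,-1,40,0],[1,-3,-1,55,0],[1,-3,-1,70,0],[1,-3,-1,80,0],[1,-3,-1,85,0],[1,-3,-1,100,0],[1,-3,-1,120,0],[1,-3,-1,135,0],[1,-3,-1,145,0]]]' 25
```

```text
clock: 4.35
eef_pos: [0.4333, -0.1585, -0.0132]
tcp_rot: [0.988, 0.154, -0.0, -0.0]
ft_force: [-0.0, 0.5, 0.4]
finger_gap: 0.996
gripper_force: 0.0
```

Reported z is below the table with no contact, which confirms the offset. 14 mm more, then grip.

```bash
python3 -m creep '[[[1,0,0,8,0],[1,0,0,14,0],[0.4,0,0,14,0],[0.4,0,0,14,0],[0.4,0,0,14,0],[0.4,0,0,14,0],[0.4,0,0,14,0],[0.4,0,0,14,0],[0.4,0,0,14,0],[0.4,0,0,14,0],[0.4,0,0,14,0],[0.4,0,0,14,0]]]' 25
```

```text
clock: 5.35
eef_pos: [0.434, -0.1588, -0.0255]
tcp_rot: [0.988, 0.154, 0.0, 0.0]
ft_force: [-1.1, 0.9, 6.2]
finger_gap: 0.623
gripper_force: 25.0
```

```bash
python3 -m creep '[[[0.4,0,0,-20,0],[0.4,0,0,-55,0],[0.4,0,0,-90,0],[0.4,0,0,-115,0],[0.4,25,10,-115,0],[0.4,60,22,-115,0],[0.4,95,36,-115,0],[0.4,130,49,-115,0],[0.4,160,60,-115,0],[0.4,180,68,-115,0],[0.4,188,71,-115,0],[0.4,188,71,-115,0]]]' 25
python3 - <<'E'
from w import *
o,f=look('w3');np.savez('w3.npz',frame=f['frame'])
print(o['eef_pos'],o['finger_gap'])
E
```

```text
clock: 6.35
eef_pos: [0.6356, -0.169, 0.0882]
tcp_rot: [0.988, 0.154, -0.0, -0.0]
ft_force: [0.2, 0.2, -1.1]
finger_gap: 0.623
gripper_force: 25.0
[ 0.63555811 -0.16897185  0.08823615] 0.6227950091211079
```

View pics/w3.png

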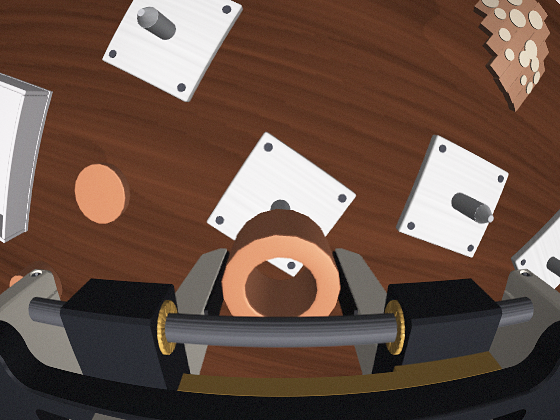

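The ring is held level at about (281,290). The gauge plate is below it, with its four screws at (268,147), (342,198), (220,220) and (291,265).

```bash
python3 - <<'E'
from w import *
o,f=look(None)
P=np.array([wcast(o,f,u,v,.012) for u,v in [(268,147),(342,198),(220,220),(291,265)]])
print(P.round(4),P.mean(0));
# ring top face in hand
z=o['eef_pos'][2]+.0255+.044
H,S,V=cv2.split(cv2.cvtColor(f['frame'],cv2.COLOR_RGB2HSV))
m=(H<16)&(S>100)&(V>170);circ(o,f,m,z,1500)
print(o['eef_pos'],delta(o,P.mean(0)))
E
```

```text
[[ 0.6838 -0.1423  0.012 ]
 [ 0.6608 -0.2192  0.012 ]
 [ 0.6071 -0.1197  0.012 ]
 [ 0.584  -0.196   0.012 ]] [ 0.63389694 -0.16928887  0.012     ]
area 4311.5 px [280. 278.] centre 0.6353 -0.1695 r 0.0285
area 2251.5 px [100. 192.] centre 0.655 -0.0717 r 0.0149
area 1565.5 px [519.  53.] centre 0.7877 -0.2537 r 0.0292
[ 0.63428435 -0.16892696  0.08824039] [-0.4  0.3 76.2]
```

```bash
python3 -m creep '[[[0.4,-1,0,15,0],[0.4,-1,0,30,0],[0.4,-1,0,45,0],[0.4,-1,0,60,0],[0.4,-1,0,75,0],[0.4,-1,0,88,0],[0.4,-1,0,94,0],[0.4,-1,0,98,0],[0.4,-1,0,100,0],[0.4,-1,0,100,0]]]' 25
```

```text
clock: 7.28
eef_pos: [0.6335, -0.1696, -0.0107]
tcp_rot: [0.988, 0.154, 0.0, 0.0]
ft_force: [0.9, -0.0, -1.5]
finger_gap: 0.623
gripper_force: 25.0
```

```bash
python3 -m creep '[[[0.4,0,0,1.5,0],[0.4,0,0,2.5,0],[0.4,0,0,2.5,0],[0.85,0,0,2.5,0],[0.85,0,0,2,0],[0.85,0,0,2,0],[0.85,0,0,2,0],[0.85,0,0,-15,0],[0.85,0,0,-45,0],[0.85,0,0,-80,0],[0.85,0,0,-110,0],[1,0,0,-120,0]]]' 25
python3 - <<'E'
from w import *
o,f=look('w4')
H,S,V=cv2.split(cv2.cvtColor(f['frame'],cv2.COLOR_RGB2HSV))
circ(o,f,(H<16)&(S>100)&(V>170),.056,1000)
# depth-derived height of the ring
D=f['depth'];T=np.array(f['tool_from_camera']);v,u=np.mgrid[0:420,0:560];x=u-f['cx'];y=v-f['cy'];r=np.hypot(x,y)+1e-9;t=r/f['fx']
P=np.stack([D*np.tan(t)*x/r,D*np.tan(t)*y/r,D],-1)@T[:3,:3].T+T[:3,3]
P=P@Ro.from_quat(o['tcp_rot']).as_matrix().T+o['eef_pos']
m=(H<16)&(S>100)&(V>170)&(np.hypot(P[...,0]-.634,P[...,1]+.169)<.028)
print(m.sum(),np.percentile(P[m][:,2],[5,50,95]))
print(delta(o,[.4526,.0851,.09]))
E
```

```text
clock: 8.28
eef_pos: [0.6355, -0.1701, 0.1142]
tcp_rot: [0.988, 0.154, 0.003, 0.002]
ft_force: [1.0, 0.3, 1.4]
finger_gap: 0.885
gripper_force: 0.0
area 3210.0 px [280. 214.] centre 0.6348 -0.1697 r 0.0284
area 2016.0 px [110. 188.] centre 0.6119 -0.0144 r 0.0264
area 1050.5 px [506.  41.] centre 0.8712 -0.3198 r 0.0469
1920 [0.05556246 0.05663971 0.05775484]
[ -96.8 -298.8   22.5]
```

View pics/w4.png

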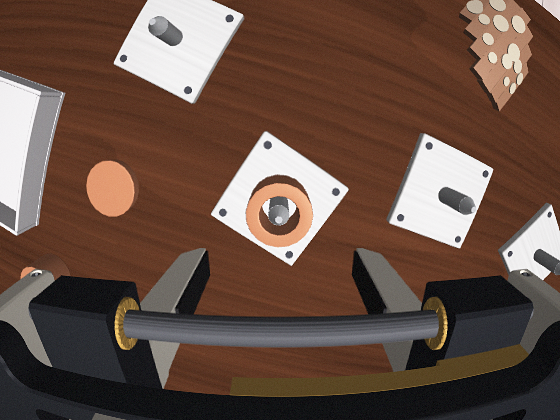

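The wide ring is flat on the plate with the pin through it at (279,212), top at 56 mm. Now to the narrow weight.

```bash
python3 -m creep '[[[1,-12,-38,0,0],[1,-24,-75,5,0],[1,-36,-112,10,0],[1,-48,-150,15,0],[1,-60,-187,20,0],[1,-73,-225,22,0],[1,-85,-262,22,0],[1,-95,-290,22,0],[1,-98,-299,22,0],[1,-98,-299,22,0],[1,-98,-299,22,0]]]' 40
python3 - <<'E'
from w import *
o,f=look(None)
H,S,V=cv2.split(cv2.cvtColor(f['frame'],cv2.COLOR_RGB2HSV))
circ(o,f,(H<16)&(S>100)&(V>170),.044,1000)
print(delta(o,[.4526,.0851,-.027]))
E
```

```text
clock: 9.25
eef_pos: [0.4495, 0.0854, 0.0867]
tcp_rot: [0.988, 0.154, -0.0, 0.0]
ft_force: [0.4, 0.1, 0.3]
finger_gap: 1.001
gripper_force: 0.0
area 3640.0 px [282. 216.] centre 0.4527 0.0847 r 0.0285
area 3037.5 px [414.  85.] centre 0.5887 0.0175 r 0.0272
[  2.9   1.2 113.7]
```

```bash
python3 -m creep '[[[1,2,1,25,0],[1,2,1,60,0],[1,2,1,90,0],[1,2,1,105,0],[1,2,1,113,0],[1,2,1,113,0]]]' 30
python3 -m creep '[[[0.4,0,0,0,0],[0.4,0,0,0,0],[0.4,0,0,0,0],[0.4,0,0,0,0],[0.4,0,0,0,0],[0.4,0,0,0,0],[0.4,0,0,0,0],[0.4,0,0,0,0],[0.4,0,0,0,0],[0.4,0,0,-30,0],[0.4,0,0,-70,0],[0.4,0,0,-110,0]]]' 30
python3 -c "
from w import *
print(delta(arm.get_obs(),[.61,.215,.085]))"
```

```text
clock: 9.8
eef_pos: [0.4512, 0.0843, -0.0274]
tcp_rot: [0.988, 0.153, -0.001, -0.0]
ft_force: [-0.5, -0.4, -0.4]
finger_gap: 0.998
gripper_force: 0.0
clock: 10.8
eef_pos: [0.4502, 0.0852, 0.0848]
tcp_rot: [0.988, 0.154, -0.001, -0.0]
ft_force: [1.0, 0.1, -1.3]
finger_gap: 0.613
gripper_force: 29.8
[191.7 -75.1  -0.7]
```

```bash
python3 -m creep '[[[0.4,25,-10,0,0],[0.4,60,-24,0,0],[0.4,95,-37,0,0],[0.4,130,-51,0,0],[0.4,165,-65,0,0],[0.4,185,-72,0,0],[0.4,192,-75,0,0],[0.4,192,-75,20,0],[0.4,192,-75,45,0],[0.4,192,-75,70,0],[0.4,192,-75,90,0],[0.4,192,-75,98,0]]]' 30
python3 -m creep '[[[0.4,0,0,4,0],[0.4,0,0,7,0],[0.4,0,0,7,0]]]' 30
```

```text
clock: 11.8
eef_pos: [0.6089, 0.2139, -0.0171]
tcp_rot: [0.988, 0.154, -0.003, 0.0]
ft_force: [-0.1, -0.4, -2.0]
finger_gap: 0.612
gripper_force: 29.8
clock: 12.05
eef_pos: [0.6119, 0.215, -0.0199]
tcp_rot: [0.988, 0.154, 0.0, -0.0]
ft_force: [0.1, -1.1, -2.1]
finger_gap: 0.607
gripper_force: 29.8
```

```bash
python3 -m creep '[[[0.4,0,0,2,0],[0.4,0,0,2,0],[0.85,0,0,2,0],[0.85,0,0,2,0],[0.85,0,0,2,0],[0.85,0,0,2,0],[0.85,0,0,-20,0],[0.85,0,0,-55,0],[0.85,0,0,-90,0],[0.85,0,0,-130,0],[0.85,0,0,-140,0],[0.85,0,0,-140,0]]]' 30
python3 - <<'E'
from w import *
o,f=look('w5')
H,S,V=cv2.split(cv2.cvtColor(f['frame'],cv2.COLOR_RGB2HSV))
circ(o,f,(H<16)&(S>100)&(V>170),.049,1000)
E
```

```text
clock: 13.05
eef_pos: [0.6135, 0.2156, 0.123]
tcp_rot: [0.988, 0.154, 0.003, -0.0]
ft_force: [-0.6, -0.6, -0.5]
finger_gap: 0.854
gripper_force: 0.0
area 1236.5 px [444. 265.] centre 0.6066 0.0326 r 0.0269
area 1057.5 px [  6. 245.] centre 0.4588 0.5404 r 0.0722
area 2913.5 px [281. 209.] centre 0.6135 0.2148 r 0.0285
area 1404.5 px [461.  31.] centre 0.8333 0.1038 r 0.0424
```

View pics/w5.png

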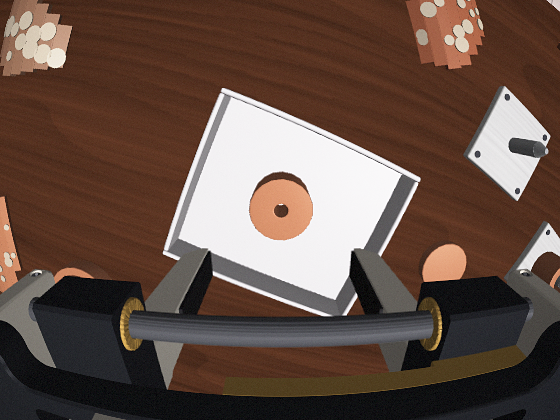

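The narrow weight stands mid-tray at (281,209), and the gripper is clear of everything.

```bash
python3 -c "
from rig import arm
print(arm.hand_in())"
```

```text
the job is handed in; nothing more can be done
None
```

I handed in the job at about 13 s with the wide-holed weight flat on the gauge plate over the pin and the narrow-holed weight standing in the middle of the white tray; the first grasp missed because the fingertips sit about 40 mm short of the reported TCP, which I corrected for, and no verdict was returned.

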